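# File a polished mount in the specimen drawer and hold the handheld microscope over it

### The job

Take the polished resin mount off the glass plate and set it, polished face up and fully seated, in the one empty recess of the open specimen drawer, and let go of it. Then lift the handheld microscope out of its dock, carry it over the drawer's sides and the other mounts, and finish while still holding it for the record picture: upright and still, centred over the polished face of the mount you just filed, its nose about a centimetre above the face. The microscope must never touch the mount, and the drawer, the other mounts and the other things on the bench stay where they are.

Things in the scene. Friction and masses are not known exactly. Their poses are not given: they have to be found in the camera images.
- mount: The mount to file: a black resin cylinder, 40 mm diameter, 30 mm tall, about 65 g, with a grey stone chip set in its polished top face; stands alone on the glass plate. Origin at the centre of its underside, z up its axis.
- mount_face (a point): Centre of that mount's polished top face, 30 mm above its origin.
- plate: Square glass lapping plate, 120 x 120 x 10 mm, fixed on the bench; the mount stands on it. It is left or right on the bench, the dock on the other side. Origin at the centre of its underside.
- scope: Handheld digital microscope standing nose down in its dock, 140 mm long, about 140 g. From the bottom: grey nose 32 mm diameter to 34 mm up, white barrel 36 mm diameter to 134 mm (black focus ring of 40 mm diameter from 48 to 64 mm), black cap 28 mm diameter to 140 mm. Grip the plain barrel 66 to 130 mm up. Origin at the centre of the nose's flat end, z up its axis.
- scope_nose (a point): Centre of the flat end of the microscope's nose (same point as scope's origin).
- dock: Black charging dock fixed on the bench: a foot 88 mm in diameter and 6 mm high with an open round socket, 47 mm outside, 39 mm inside, its rim 32 mm above the bench. The microscope's nose rests on the socket's floor 8 mm above the bench and lifts straight out. Origin at the centre of the underside.
- drawer: Open upper drawer of a low grey steel cabinet (230 wide, 150 mm high, fixed at the back of the bench), out by 205 to 230 mm towards the robot; slides along its x axis with about 6 N friction. White tray 270 (x) x 206 (y) mm outside, 4 mm walls; floor 84 mm, side wall tops 125 mm above the bench. Origin: centre of its underside; x points into the cabinet.
- drawer_front (a point): Middle of the top edge of the open drawer's front panel, which is 226 mm wide and 12 mm thick, 139 mm above the bench; the empty recess lies 62 mm behind it and 49 mm to its left or right.
- insert_a: Grey foam insert, loose in the left or right half of the open drawer, 176 (x) x 97 (y) x 14 mm, with two round recesses 45 mm in diameter, 10 mm deep, 38 mm before and behind its middle; the one nearer the drawer's front is empty, the other holds neighbour_a. Its underside 84 mm above the bench. Origin at the centre of its underside, x as the drawer's.
- insert_a_hole0 (a point): Centre of the mouth of the empty recess, level with the insert's top face; the recess floor is 10 mm below and a seated mount stands 20 mm proud of the insert.
- insert_b: The same kind of insert in the other half of the drawer, both recesses full.
- neighbour_a: A mount already filed, black resin cylinder like mount (40 mm diameter, 30 mm tall), in the far recess of insert_a, 76 mm behind the empty recess. Origin at the centre of the underside.
- neighbour_b: A mount already filed, black resin cylinder like mount (40 mm diameter, 30 mm tall), in the front recess of insert_b. Origin at the centre of the underside.
- neighbour_c: A mount already filed, black resin cylinder like mount (40 mm diameter, 30 mm tall), in the far recess of insert_b. Origin at the centre of the underside.
- drill_block: Brown block with six small holes, 60 x 44 x 30 mm, on the bench. Leave it alone. Origin at the centre of the underside.
- rock: Grey lump of rock about 80 mm across and 38 mm high, on the bench. Leave it alone. Origin at the centre of the underside.
- bottle: Green bottle with a white cap, 64 mm diameter, 165 mm tall. Leave it alone. Origin at the centre of the underside.
- slide_box: Closed grey and white plastic slide box, 98 x 84 x 34 mm. Leave it alone. Origin at the centre of the underside.
- paste_jar: Small white jar with a black lid, 48 mm diameter, 50 mm tall. Leave it alone. Origin at the centre of the underside.
Things that resemble listed ones, but are neither listed nor needed, are in the scene too. Leave any green look-alike of the neighbour_b alone.

How it is judged:
By the outcome, as a careful person would: the job done as asked, in the order asked, and still so for the second after the job is handed in, while the arm keeps its last pose, push and grip.
It also fails if it takes over 61 s, if anything falls off the work surface, if the arm or the gripper's body presses on something with over 40 N, if the wrist force passes 120 N, or if a joint passes its speed limit or range.

### The arm

A 6-joint arm with a two-finger parallel gripper is mounted at the origin on the work surface. World frame = base frame: x ahead of the robot, y to its left, z up, the work surface at z = 0. Lengths are in m, angles in rad, forces in N, time in s.
With the tool pointing down it reaches from about 0.35 to 0.8 m from the base axis. Payload 7.3 kg.
Tool frame: the origin (TCP) lies between the finger pads; the fingertips stand env.tcp_to_tips ahead of it and the grasp point (between the pads) lies 11 mm behind it (env.tcp_to_tips is the distance from the TCP to the fingertips, in m); z points along the fingers, y is the line along which they close (so a half turn about z gives the same grasp; the last joint's range is limited). The gripper opens to 85 mm and grips with 20 to 120 N. Pads are 22 mm wide; open, the fingers measure 114 mm over their backs; the gripper's body (76 mm by 85 mm) begins 54 mm behind the grasp point. The pads swing forward as they close: fully open they stand 13 mm farther back than shut.
Start: joints at [-1.385, 0.342, 1.524, -0, 1.275, -0.146], TCP at [0.171, -0.496, 0.239] pointing down, gripper open.
Joint ranges: [-2.53, 2.53], [-0.77, 2.02], [0.04, 2.7], [-1, 4.14], [0.28, 2.66], [-3.11, 3.11]. Speed limits (rad/s): [2.57, 2.57, 3.14, 3.14, 3.14, 3.14].

### API

Orientations are given as a rotation vector (axis times angle).
In Python, from bench import env gives the robot as it stands.
- The arm moves only by the tool move_arm, never from a script. Its argument "plan" is a list of rows, each an object of numbers: "tx", "ty", "tz": the shift along the world's x, y, z in cm; "wx", "wy", "wz": the turn, a rotation vector about the world's x, y, z in rad. In form: [{"tx": .., "ty": .., "tz": .., "wx": .., "wy": .., "wz": ..}, ...]. A call has 1 to 8 rows; each row is the pose to reach, as a shift and turn from the pose commanded when the call began; what a row does not reach only later rows make up. A row lasts 1/12 s, in which the tool goes at most 41.7 mm and 7.16 degrees, less where a joint would pass 70% of its speed; a pose out of reach is approached as far as the arm can. A call with a gripper value outside its range is refused whole. "claw" is the opening, from 0 (shut) to 1 (fully open), set as the call begins (left out, the last holds). The fingers move at their own pace and stop on an object; the grip force is fixed at half the most. Time passes only in rows, so rows that repeat a pose let the fingers close. It gives the time, the measured TCP pose, the force, the opening and the grip force at its end, in the units of the state.
- env.get_state(): the state, without advancing time (a new reading comes with each control period).
- env.get_image(name): name is "side" or "top"; returns a dict with "image" (400x640x3 uint8, red, green, blue), "intrinsics" (3x3 intrinsics, pixels), "pose" (4x4, takes a point from camera to world coordinates). Camera axes: x right, y down, z forward; pixel columns grow to the right and rows downward; lengths in m; the calibration is good to about 2 mm. A picture is of the moment at which its call begins. There is no depth.
- env.hand_in(): hands the job in; it is judged then, once.
Trained networks look in the newest picture that a camera, given by its name, has taken for a name from the list of things; names that differ only in an ending like _2 or _b are one class to them, and where a whole thing is asked for, a point or a joint stands for the part that bears it (a point fixed in the world has none). Each returns a list of dicts, best first, with "conf" (0 to 1); they miss things now and then, are a little off and sometimes report something else, mostly with a low value. They report only what shows in the picture. A call takes as long as a camera call. They do not tell look-alikes from the thing itself.
- env.look_for(camera, target): "bbox" ([left, top, right, bottom] in pixels, round what is visible of it).
- env.outline_of(camera, target): "pixels" (400x640 bool, what is visible of it) and "bbox" ([left, top, right, bottom] in pixels, round what is visible of it).
- env.landmark_of(camera, target): "xy" ([column, row] in pixels: a listed point, or the origin of a listed thing).
The state is a dict: "time_s": time; "joints": joint angles; "joint_vel": joint speeds; "effort": joint torques, N m; "tool_pos": TCP position; "tcp_rot": TCP orientation; "contact_force": force on the tool from outside, world axes, zero at the start; "moment": the same for the moment, N m; "gripper_width": finger opening in m; "gripper_force": force on a finger pad.
Only numpy, scipy, OpenCV 4.12 (cv2) and the standard library are available. Lean on these libraries where they do the work, as an engineer would, in place of code of your own. Each camera call takes 0.05 s, during which the arm holds its last target. There are 200 camera calls.

## Working session

There is one attempt and no reset: what is moved stays moved. The work goes in short steps, Python scripts to look and compute and a tool call to move; the robot and the scene stay as the last step left them, time stands still between calls to the robot, and variables do not carry over. Pictures are saved under pics/ and viewed, at most 10 in all, crops included, and the job is handed in when it is done.

Besides the shell and the picture viewer there is one more tool, called after "Emit:" by a JSON object that holds its "op" and its "data", one argument or row to a line. move_arm: Moves the arm, as the interface text tells. Its arguments: {"type":"object","properties":{"plan":{"type":"array","items":{"type":"object","properties":{"tx":{"type":"number"},"ty":{"type":"number"},"tz":{"type":"number"},"wx":{"type":"number"},"wy":{"type":"number"},"wz":{"type":"number"}}}},"claw":{"type":"number"}},"required":["plan"]}

```bash
mkdir -p pics; ls; cat > h.py <<'E'
import numpy as np, cv2
from bench import env
def ray(cam,xy):
    K=np.array(cam["intrinsics"]);T=np.array(cam["pose"])
    d=T[:3,:3]@np.linalg.inv(K)@np.array([xy[0],xy[1],1.]);return T[:3,3],d
def atz(cam,xy,z):
    o,d=ray(cam,xy);return (o+d*(z-o[2])/d[2])
def proj(cam,p):
    K=np.array(cam["intrinsics"]);T=np.array(cam["pose"])
    q=K@(T[:3,:3].T@(np.array(p)-T[:3,3]));return q[:2]/q[2]
def tri(c1,x1,c2,x2):
    A=[];b=[]
    for c,x in((c1,x1),(c2,x2)):
        o,d=ray(c,x);d=d/np.linalg.norm(d);P=np.eye(3)-np.outer(d,d);A.append(P);b.append(P@o)
    return np.linalg.lstsq(np.vstack(A),np.hstack(b),rcond=None)[0]
E
python3 - <<'E'
from h import *
np.set_printoptions(precision=4,suppress=True)
C={}
for n in("top","side"):
    C[n]=env.get_image(n);cv2.imwrite(f"pics/{n}0.png",C[n]["image"][:,:,::-1])
    print(n,C[n]["pose"],C[n]["intrinsics"])
print(env.get_state(),env.tcp_to_tips)
for t in["mount","mount_face","scope","scope_nose","plate","dock","drawer_front","insert_a_hole0","insert_a","neighbour_a","neighbour_b"]:
    for n in("top","side"):
        r=env.landmark_of(n,t);print(t,n,[(np.round(a["xy"],1).tolist(),round(a["conf"],2)) for a in r[:4]])
E
```

```text
pics
top [[ 0.0275 -0.9802  0.1963  0.3309]
 [-0.9996 -0.0268  0.006   0.0009]
 [-0.0006 -0.1964 -0.9805  1.1425]
 [ 0.      0.      0.      1.    ]] [[396.6429   0.     314.0949]
 [  0.     396.6429 200.4685]
 [  0.       0.       1.    ]]
side [[-0.9792 -0.1292  0.1564  0.3552]
 [-0.2022  0.6816 -0.7032  0.8068]
 [-0.0158 -0.7203 -0.6935  0.8849]
 [ 0.      0.      0.      1.    ]] [[479.151    0.     323.2438]
 [  0.     479.151  201.595 ]
 [  0.       0.       1.    ]]
{'time_s': 0.1, 'joints': array([-1.385 ,  0.3426,  1.5249,  0.    ,  1.2754, -0.146 ]), 'joint_vel': array([ 0.    , -0.0009, -0.0022, -0.0002,  0.0026,  0.0004]), 'effort': array([  0.0024, -43.4448, -24.6491,  -0.0001,   0.0047,   0.    ]), 'tool_pos': array([ 0.171 , -0.496 ,  0.2387]), 'tcp_rot': array([-3.0972, -0.5187,  0.    ]), 'contact_force': array([-0.3899, -0.2132,  0.1166]), 'moment': array([-0.0401, -0.0125, -0.0138]), 'gripper_force': 0.0, 'gripper_width': 0.0855222080861007} 0.008
mount top [([454.4, 231.7], 0.67)]
mount side [([366.5, 135.1], 0.71), ([321.1, 361.0], 0.47)]
mount_face top [([459.4,
[... 636 characters left out ...]
 0.9), ([412.6, 173.6], 0.33)]
insert_a_hole0 side [([308.1, 175.7], 0.7)]
insert_a top [([349.0, 174.7], 0.73), ([311.3, 169.0], 0.71)]
insert_a side [([285.9, 199.3], 0.94), ([296.9, 174.8], 0.9), ([366.5, 223.5], 0.73), ([267.9, 201.4], 0.35)]
neighbour_a top [([347.6, 160.1], 0.56), ([311.3, 155.9], 0.53), ([268.1, 182.8], 0.52), ([311.1, 180.6], 0.49)]
neighbour_a side [([279.3, 174.1], 0.74), ([280.1, 267.2], 0.73), ([268.0, 199.6], 0.58), ([297.1, 204.9], 0.51)]
neighbour_b top [([347.6, 160.1], 0.56), ([311.3, 155.9], 0.53), ([268.1, 182.8], 0.52), ([311.1, 180.6], 0.49)]
neighbour_b side [([279.3, 174.1], 0.74), ([280.1, 267.2], 0.73), ([268.0, 199.6], 0.58), ([297.1, 204.9], 0.51)]
```

View pics/top0.png

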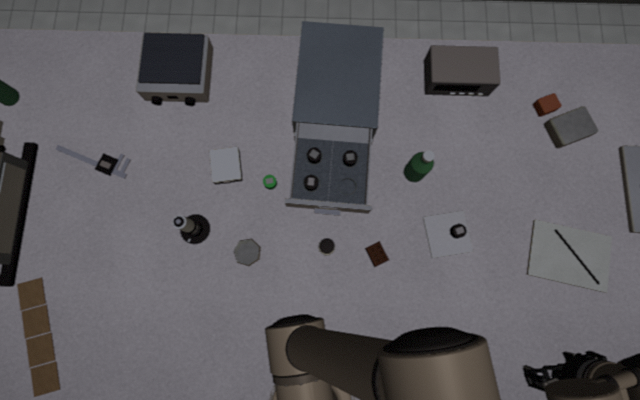

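View pics/side0.png

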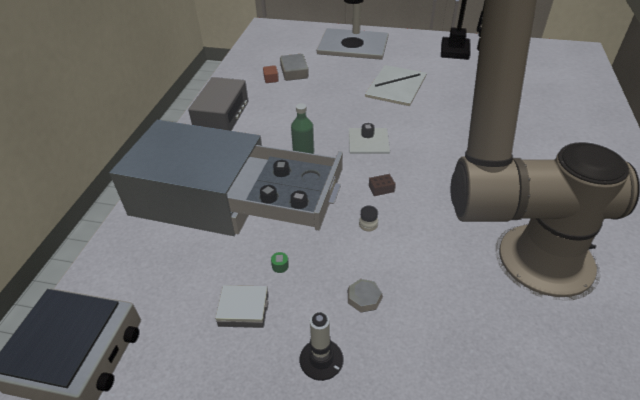

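```bash
python3 - <<'E'
from h import *
np.set_printoptions(precision=4,suppress=True)
C={n:env.get_image(n) for n in("top","side")}
def both(t,a,b,z):
    print(t,"tri",tri(C["top"],a,C["side"],b),"z",atz(C["top"],a,z),atz(C["side"],b,z))
both("mount",(454.4,231.7),(366.5,135.1),.01)
both("face",(459.4,234),(366.2,127.5),.04)
both("nose",(195.9,227.8),(323.9,356.6),.008)
both("dock",(194.3,228.8),(322.7,358.7),.0)
both("front",(329.9,203.9),(330.8,179.7),.139)
both("hole",(347.4,186.8),(308.1,175.7),.098)
both("plate",(446.2,235.9),(368.2,132.2),.0)
both("nbA",(347.6,160.1),(279.3,174.1),.088)
both("nbB",(311.1,180.6),(297.1,204.9),.088)
both("nbC",(311.3,155.9),(268,199.6),.088)
for t in["mount","plate","scope","dock"]:
  for n in C:
    print(t,n,[(np.round(a["bbox"]),round(a["conf"],2)) for a in env.look_for(n,t)[:3]])
E
```

```text
mount tri [ 0.48   -0.3982  0.0061] z [ 0.4774 -0.3967  0.01  ] [ 0.4816 -0.3932  0.01  ]
face tri [ 0.4769 -0.4037  0.0297] z [ 0.4675 -0.3999  0.04  ] [ 0.4835 -0.3902  0.04  ]
nose tri [0.4661 0.3469 0.0032] z [0.4686 0.3456 0.008 ] [0.4625 0.3496 0.008 ]
dock tri [0.4654 0.3516 0.0025] z [0.4665 0.3524 0.    ] [0.4649 0.3503 0.    ]
front tri [ 0.524  -0.0343  0.1315] z [ 0.5239 -0.034   0.139 ] [ 0.521  -0.0257  0.139 ]
hole tri [ 0.5863 -0.0821  0.0916] z [ 0.5802 -0.0818  0.098 ] [ 0.589  -0.0758  0.098 ]
plate tri [ 0.4673 -0.3619  0.0434] z [ 0.4659 -0.3761  0.    ] [ 0.48  -0.423  0.   ]
nbA tri [ 0.6633 -0.0824  0.0847] z [ 0.6585 -0.0823  0.088 ] [ 0.6658 -0.0796  0.088 ]
nbB tri [0.5968 0.017  0.0838] z [0.5973 0.017  0.088 ] [0.5939 0.0215 0.088 ]
nbC tri [0.667  0.0185 0.0898] z [0.6679 0.0185 0.088 ] [0.6675 0.0168 0.088 ]
mount top [(array([450., 223., 463., 241.]), 0.6)]
mount side [(array([361., 124., 374., 137.]), 0.59)]
plate top [(array([422., 212., 472., 257.]), 0.7)]
plate side [(array([350., 126., 390., 154.]), 0.57)]
scope top [(array([170., 214., 198., 233.]), 0.83)]
scope side [(array([310., 311., 331., 362.]), 0.66), (array([368., 175., 395., 195.]), 0.57)]
dock top [(array([180., 212., 211., 241.]), 0.93)]
dock side [(array([302., 344., 346., 382.]), 0.86)]
```

The top view shows the mount at (458,231) on the plate at the right, the scope in its dock at (194,228), and the empty recess at (348,185) in the drawer's right front. The side view agrees: mount (368,131), empty recess (311,175), scope (320,345). I'll zoom in to refine these.

```bash
python3 - <<'E'
from h import *
t=cv2.imread("pics/top0.png");s=cv2.imread("pics/side0.png")
def cr(im,cx,cy,k=8):
    w,h=400//k,300//k
    c=im[cy-h//2:cy-h//2+h,cx-w//2:cx-w//2+w];c=cv2.resize(c,(400,300),interpolation=cv2.INTER_CUBIC)
    return cv2.convertScaleAbs(c,alpha=1.8)
print([ (c[0]-25,c[1]-18) for c in((348,185),(458,231),(311,176),(368,132))])
m=np.vstack([np.hstack([cr(t,348,185),cr(t,458,231)]),np.hstack([cr(s,311,176),cr(s,368,132)])])
cv2.imwrite("pics/z0.png",m)
E
```

```text
[(323, 167), (433, 213), (286, 158), (343, 114)]
```

View pics/z0.png

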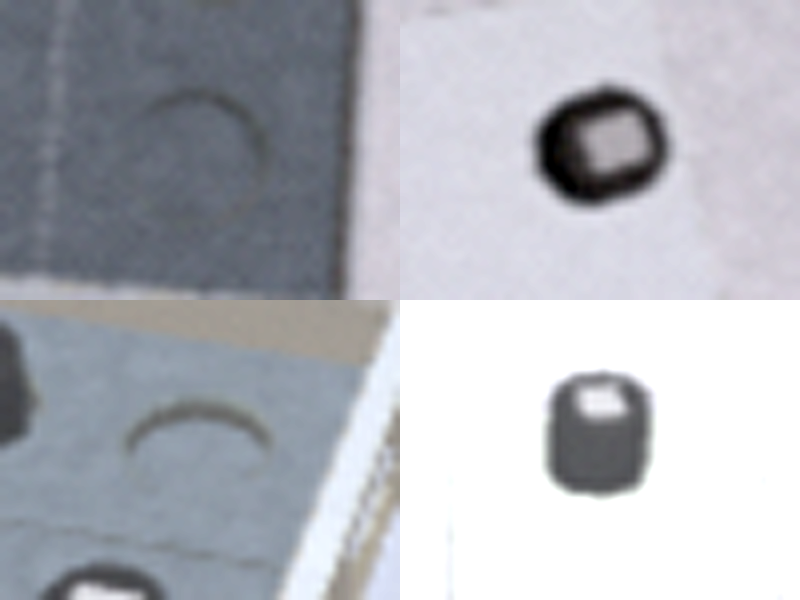

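Zoomed in, the mount's top-view silhouette spans x 449.5–466, y 223–238.5, and the side view spans x 360.7–374.2, y 122.3–138. The recess rim spans top y 177.8–195 with its right edge at 356, and side x 301.2–319.6 with its top edge at 169.8. I'll fit the known shapes to these.

```bash
cat >> h.py <<'E'
from scipy.optimize import least_squares
A=np.linspace(0,2*np.pi,90)
def ring(p,r,z): return np.c_[p[0]+r*np.cos(A),p[1]+r*np.sin(A),np.full(90,z)]
def bb(cam,P):
    q=np.array([proj(cam,p) for p in P]);return np.r_[q.min(0),q.max(0)]
def fit(pts,obs,x0):
    "pts(p)->points; obs: list of (cam,[l,t,r,b] with None)"
    def f(p):
        e=[]
        for c,b in obs:
            m=bb(c,pts(p));e+=[m[i]-b[i] for i in range(4) if b[i] is not None]
        return e
    s=least_squares(f,x0,diff_step=1e-4);return s.x,np.round(s.fun,2)
E
python3 - <<'E'
from h import *
np.set_printoptions(precision=4,suppress=True)
C={n:env.get_image(n) for n in("top","side")}
cyl=lambda p:np.vstack([ring(p,.02,.01),ring(p,.02,.04)])
ob=[(C["top"],[449.4,223.2,466.1,238.5]),(C["side"],[360.7,122.3,374.2,138.1])]
for o in(ob,ob[:1],ob[1:]):print("mount",fit(cyl,o,[.48,-.395]))
h=lambda p:ring(p,.0225,.098)
ob=[(C["top"],[None,177.8,356.1,195.1]),(C["side"],[301.2,169.8,319.6,None])]
for o in(ob,ob[:1],ob[1:]):print("hole",fit(h,o,[.585,-.08]))
for n in C:
    for t in("drawer_front","insert_b","neighbour_c"):pass
E
```

```text
mount (array([ 0.4791, -0.4001]), array([-0.84, -0.44,  0.39, -0.37,  0.42, -0.3 ,  0.53, -0.34]))
mount (array([ 0.4779, -0.4007]), array([-0.63, -0.03,  0.61,  0.03]))
mount (array([ 0.4803, -0.3982]), array([-0.06,  0.01,  0.05, -0.02]))
hole (array([ 0.5828, -0.0807]), array([ 0.01, -0.78, -1.11,  0.82, -0.8 ,  0.3 ]))
hole (array([ 0.5813, -0.0828]), array([ 0.56,  0.  , -0.55]))
hole (array([ 0.5834, -0.0773]), array([ 0.24,  0.01, -0.24]))
```

Emit:
{"op": "move_arm", "data": {
  "plan": [
    {"tx":4,"ty":1.2,"tz":0},
    {"tx":8,"ty":2.5,"tz":-1},
    {"tx":12,"ty":3.7,"tz":-2},
    {"tx":16,"ty":5,"tz":-4},
    {"tx":20,"ty":6.2,"tz":-6},
    {"tx":24,"ty":7.5,"tz":-7.5},
    {"tx":28,"ty":8.7,"tz":-9},
    {"tx":30.8,"ty":9.6,"tz":-10}
  ],
  "claw": 1
}}

```text
invalid input at $.plan[0]: expected keys tx, ty, tz, wx, wy, wz
```

Emit:
{"op": "move_arm", "data": {
  "plan": [
    {"tx":4,"ty":1.2,"tz":0,"wx":0,"wy":0,"wz":0},
    {"tx":8,"ty":2.5,"tz":-1,"wx":0,"wy":0,"wz":0},
    {"tx":12,"ty":3.7,"tz":-2,"wx":0,"wy":0,"wz":0},
    {"tx":16,"ty":5,"tz":-4,"wx":0,"wy":0,"wz":0},
    {"tx":20,"ty":6.2,"tz":-6,"wx":0,"wy":0,"wz":0},
    {"tx":24,"ty":7.5,"tz":-7.5,"wx":0,"wy":0,"wz":0},
    {"tx":28,"ty":8.7,"tz":-9,"wx":0,"wy":0,"wz":0},
    {"tx":30.8,"ty":9.6,"tz":-10,"wx":0,"wy":0,"wz":0}
  ],
  "claw": 1
}}

```text
time_s: 2.47
tool_pos: [0.474, -0.4016, 0.1409]
tcp_rot: [3.098, 0.519, -0.0]
contact_force: [0.6, -1.0, 0.7]
gripper_width: 0.0857
gripper_force: 0.0
```

Emit:
{"op": "move_arm", "data": {
  "plan": [
    {"tx":0,"ty":0,"tz":-3,"wx":0,"wy":0,"wz":0},
    {"tx":0,"ty":0,"tz":-6,"wx":0,"wy":0,"wz":0},
    {"tx":0,"ty":0,"tz":-9,"wx":0,"wy":0,"wz":0},
    {"tx":0,"ty":0,"tz":-10.8,"wx":0,"wy":0,"wz":0},
    {"tx":0,"ty":0,"tz":-10.8,"wx":0,"wy":0,"wz":0},
    {"tx":0,"ty":0,"tz":-10.8,"wx":0,"wy":0,"wz":0}
  ]
}}

```text
time_s: 2.97
tool_pos: [0.4721, -0.4022, 0.0331]
tcp_rot: [-3.097, -0.519, 0.002]
contact_force: [0.8, -0.5, 1.2]
gripper_width: 0.0852
gripper_force: 0.0
```

```bash
python3 - <<'E'
from h import *
print(env.get_state()["tool_pos"],env.get_state()["contact_force"])
s=env.get_image("side");t=env.get_image("top")
def cr(im,cx,cy):
    c=im["image"][cy-37:cy+38,cx-50:cx+50,::-1];return cv2.convertScaleAbs(cv2.resize(c,(400,300),interpolation=cv2.INTER_CUBIC),alpha=1.3)
cv2.imwrite("pics/g1.png",np.hstack([cr(t,458,231),cr(s,368,120)]))
E
```

```text
[ 0.47206416 -0.40219273  0.0331293 ] [ 0.77268225 -0.4939157   1.21325962]
```

View pics/g1.png

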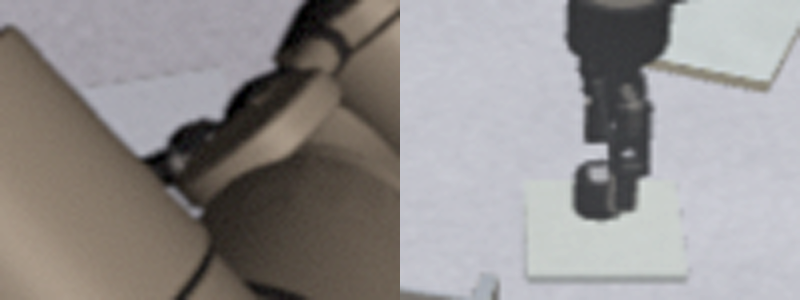

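The side crop shows the mount (u≈595) about 6 px left of the finger, so the tool is 7 mm short in x. I'll correct that, then close.

Emit:
{"op": "move_arm", "data": {
  "plan": [
    {"tx":0.7,"ty":0.2,"tz":-0.1,"wx":0,"wy":0,"wz":0},
    {"tx":0.7,"ty":0.2,"tz":-0.1,"wx":0,"wy":0,"wz":0},
    {"tx":0.7,"ty":0.2,"tz":-0.1,"wx":0,"wy":0,"wz":0}
  ]
}}

```text
time_s: 3.32
tool_pos: [0.4802, -0.4007, 0.034]
tcp_rot: [3.096, 0.519, 0.002]
contact_force: [-0.4, -0.1, -0.2]
gripper_width: 0.0854
gripper_force: 0.0
```

Emit:
{"op": "move_arm", "data": {
  "plan": [
    {"tx":0,"ty":0,"tz":0,"wx":0,"wy":0,"wz":0},
    {"tx":0,"ty":0,"tz":0,"wx":0,"wy":0,"wz":0},
    {"tx":0,"ty":0,"tz":0,"wx":0,"wy":0,"wz":0},
    {"tx":0,"ty":0,"tz":0,"wx":0,"wy":0,"wz":0},
    {"tx":0,"ty":0,"tz":0,"wx":0,"wy":0,"wz":0},
    {"tx":0,"ty":0,"tz":0,"wx":0,"wy":0,"wz":0},
    {"tx":0,"ty":0,"tz":0,"wx":0,"wy":0,"wz":0},
    {"tx":0,"ty":0,"tz":0,"wx":0,"wy":0,"wz":0}
  ],
  "claw": 0.3
}}

```text
time_s: 3.98
tool_pos: [0.4795, -0.4008, 0.0333]
tcp_rot: [3.098, 0.519, 0.001]
contact_force: [-0.5, 0.3, 6.3]
gripper_width: 0.0373
gripper_force: 60.5
```

Emit:
{"op": "move_arm", "data": {
  "plan": [
    {"tx":0,"ty":0,"tz":1,"wx":0,"wy":0,"wz":0},
    {"tx":0,"ty":0,"tz":4,"wx":0,"wy":0,"wz":0},
    {"tx":0,"ty":0,"tz":8,"wx":0,"wy":0,"wz":0},
    {"tx":0,"ty":0,"tz":12,"wx":0,"wy":0,"wz":0},
    {"tx":0,"ty":0,"tz":15,"wx":0,"wy":0,"wz":0},
    {"tx":0,"ty":0,"tz":16,"wx":0,"wy":0,"wz":0}
  ]
}}

```text
time_s: 4.48
tool_pos: [0.4807, -0.4018, 0.1988]
tcp_rot: [3.091, 0.518, 0.007]
contact_force: [0.1, -0.3, -0.0]
gripper_width: 0.0376
gripper_force: 60.3
```

Emit:
{"op": "move_arm", "data": {
  "plan": [
    {"tx":1.3,"ty":4,"tz":0,"wx":0,"wy":0,"wz":0},
    {"tx":2.6,"ty":8,"tz":0,"wx":0,"wy":0,"wz":0},
    {"tx":3.9,"ty":12,"tz":0,"wx":0,"wy":0,"wz":0},
    {"tx":5.2,"ty":16,"tz":0,"wx":0,"wy":0,"wz":0},
    {"tx":6.5,"ty":20,"tz":0,"wx":0,"wy":0,"wz":0},
    {"tx":7.8,"ty":24,"tz":0,"wx":0,"wy":0,"wz":0},
    {"tx":9.1,"ty":28,"tz":0,"wx":0,"wy":0,"wz":0},
    {"tx":10.3,"ty":31.9,"tz":0,"wx":0,"wy":0,"wz":0}
  ]
}}

```text
time_s: 5.15
tool_pos: [0.5815, -0.0811, 0.192]
tcp_rot: [-3.098, -0.518, 0.003]
contact_force: [1.2, -1.3, -0.7]
gripper_width: 0.0376
gripper_force: 60.4
```

Emit:
{"op": "move_arm", "data": {
  "plan": [
    {"tx":0,"ty":0,"tz":-2,"wx":0,"wy":0,"wz":0},
    {"tx":0,"ty":0,"tz":-3,"wx":0,"wy":0,"wz":0},
    {"tx":0,"ty":0,"tz":-3,"wx":0,"wy":0,"wz":0},
    {"tx":0,"ty":0,"tz":-3,"wx":0,"wy":0,"wz":0}
  ]
}}

```text
time_s: 5.48
tool_pos: [0.5808, -0.0842, 0.1617]
tcp_rot: [-3.098, -0.517, 0.005]
contact_force: [1.1, 0.2, -0.8]
gripper_width: 0.0379
gripper_force: 60.4
```

```bash
python3 - <<'E'
from h import *
print(env.get_state())
s=env.get_image("side");t=env.get_image("top")
for n in("top","side"):
    for q in("mount","mount_face","drawer_front","insert_a_hole0"):print(q,n,[(np.round(a["xy"],1).tolist(),round(a["conf"],2)) for a in env.landmark_of(n,q)[:4]])
def cr(im,cx,cy):
    c=im["image"][cy-37:cy+38,cx-50:cx+50,::-1];return cv2.convertScaleAbs(cv2.resize(c,(400,300),interpolation=cv2.INTER_CUBIC),alpha=1.5)
cv2.imwrite("pics/g2.png",np.hstack([cr(t,345,175),cr(s,311,150)]))
E
```

```text
{'time_s': 5.4833, 'joints': array([-2.74219664e-01,  5.23936785e-01,  1.45691947e+00, -4.58961620e-04,
        1.16372718e+00,  9.66144648e-01]), 'joint_vel': array([-0.01303877, -0.02230798, -0.02782237,  0.00242853,  0.00247686,
        0.00154753]), 'effort': array([ 9.77140367e-01, -5.04227257e+01, -2.25545543e+01,  4.74420958e-02,
       -1.67169131e-02, -1.31001365e-03]), 'tool_pos': array([ 0.58083789, -0.08416179,  0.1617199 ]), 'tcp_rot': array([-3.09788373, -0.51681863,  0.00453175]), 'contact_force': array([ 1.14425446,  0.15649796, -0.8139104 ]), 'moment': array([ 0.02393918, -0.0515867 ,  0.027095  ]), 'gripper_force': 60.42030572891235, 'gripper_width': 0.03788879874384961}
mount top []
mount_face top [([379.6, 250.3], 0.58)]
drawer_front top [([347.1, 173.2], 0.62)]
insert_a_hole0 top []
mount side [([285.2, 201.2], 0.57)]
mount_face side [([308.5, 152.5], 0.65)]
drawer_front side [([327.8, 180.4], 0.72), ([324.6, 355.9], 0.44)]
insert_a_hole0 side [([309.1, 178.4], 0.96), ([368.3, 144.1], 0.72)]
```

View pics/g2.png

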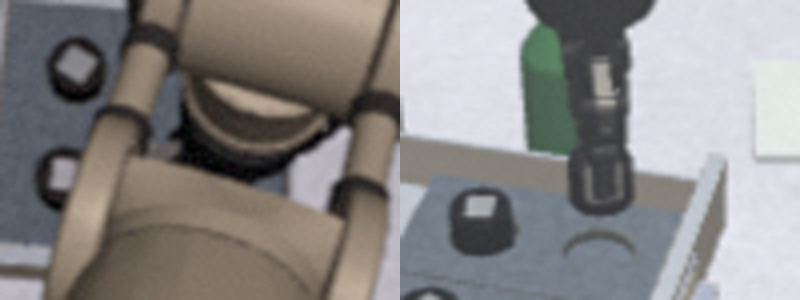

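In the side crop the held mount spans u 302.6–318.8 with its bottom at about 166.3, and the recess below spans u 301–319.8. I'll check the alignment from these numbers.

```bash
python3 - <<'E'
from h import *
s=env.get_image("side");st=env.get_state();p=st["tool_pos"];print(p)
z=p[2]-.0233
cyl=lambda q:np.vstack([ring(q,.02,z),ring(q,.02,z+.03)])
print("pred",bb(s,cyl(p[:2])))
print("fit",fit(cyl,[(s,[302.6,None,318.8,166.3])],list(p[:2])))
im=cv2.cvtColor(s["image"],cv2.COLOR_RGB2GRAY)
for r in(158,160,162,164,165,166,167,168):print(r,im[r,298:324].tolist())
E
```

```text
[ 0.5818002  -0.08343561  0.16294228]
pred [302.33036646 146.51212579 319.14883513 166.45072073]
fit (array([ 0.58202552, -0.08402138]), array([-0.3 ,  0.31, -0.01]))
158 [86, 86, 87, 85, 76, 43, 37, 39, 54, 76, 66, 43, 42, 44, 42, 42, 56, 71, 49, 41, 52, 77, 87, 86, 86, 86]
160 [85, 86, 86, 85, 77, 44, 38, 40, 52, 74, 70, 45, 44, 46, 43, 44, 56, 73, 53, 42, 52, 75, 86, 87, 86, 87]
162 [84, 83, 84, 83, 74, 46, 37, 39, 47, 63, 71, 51, 55, 56, 57, 63, 64, 55, 39, 42, 58, 84, 87, 87, 87, 86]
164 [85, 84, 82, 83, 85, 78, 56, 39, 39, 39, 40, 40, 40, 39, 40, 40, 40, 39, 47, 66, 81, 85, 85, 86, 86, 86]
165 [84, 82, 83, 83, 87, 89, 77, 51, 45, 40, 38, 39, 40, 39, 39, 39, 42, 50, 65, 82, 83, 84, 83, 84, 84, 86]
166 [83, 83, 83, 85, 87, 89, 88, 85, 82, 68, 52, 46, 44, 45, 53, 58, 65, 81, 84, 87, 84, 83, 84, 84, 84, 85]
167 [85, 83, 80, 82, 84, 87, 85, 86, 85, 83, 82, 82, 83, 82, 83, 85, 83, 85, 87, 85, 84, 84, 84, 85, 85, 87]
168 [87, 85, 80, 81, 84, 84, 84, 84, 83, 84, 82, 83, 84, 85, 84, 85, 83, 83, 85, 86, 84, 84, 85, 86, 86, 86]
```

Emit:
{"op": "move_arm", "data": {
  "plan": [
    {"tx":0.1,"ty":0.2,"tz":-1,"wx":0,"wy":0,"wz":0},
    {"tx":0.1,"ty":0.2,"tz":-2,"wx":0,"wy":0,"wz":0},
    {"tx":0.1,"ty":0.2,"tz":-3,"wx":0,"wy":0,"wz":0},
    {"tx":0.1,"ty":0.2,"tz":-3.3,"wx":0,"wy":0,"wz":0},
    {"tx":0.1,"ty":0.2,"tz":-3.3,"wx":0,"wy":0,"wz":0},
    {"tx":0.1,"ty":0.2,"tz":-3.3,"wx":0,"wy":0,"wz":0}
  ]
}}

```text
time_s: 6.53
tool_pos: [0.5827, -0.0812, 0.1293]
tcp_rot: [-3.098, -0.519, 0.001]
contact_force: [0.1, 0.1, 0.3]
gripper_width: 0.0378
gripper_force: 60.4
```

Emit:
{"op": "move_arm", "data": {
  "plan": [
    {"tx":0,"ty":0,"tz":0,"wx":0,"wy":0,"wz":0},
    {"tx":0,"ty":0,"tz":0,"wx":0,"wy":0,"wz":0}
  ]
}}

```text
time_s: 6.7
tool_pos: [0.5831, -0.0814, 0.1302]
tcp_rot: [3.098, 0.519, 0.001]
contact_force: [-0.2, 0.4, -0.9]
gripper_width: 0.0373
gripper_force: 60.4
```

Emit:
{"op": "move_arm", "data": {
  "plan": [
    {"tx":0,"ty":0,"tz":-0.4,"wx":0,"wy":0,"wz":0},
    {"tx":0,"ty":0,"tz":-0.8,"wx":0,"wy":0,"wz":0},
    {"tx":0,"ty":0,"tz":-1.1,"wx":0,"wy":0,"wz":0},
    {"tx":0,"ty":0,"tz":-1.1,"wx":0,"wy":0,"wz":0},
    {"tx":0,"ty":0,"tz":-1.1,"wx":0,"wy":0,"wz":0}
  ]
}}

```text
time_s: 7.12
tool_pos: [0.5826, -0.0813, 0.1184]
tcp_rot: [-3.098, -0.519, 0.001]
contact_force: [0.0, 0.5, 0.6]
gripper_width: 0.0378
gripper_force: 60.4
```

Already 3 mm below the mouth with no contact.

Emit:
{"op": "move_arm", "data": {
  "plan": [
    {"tx":0,"ty":0,"tz":-0.2,"wx":0,"wy":0,"wz":0},
    {"tx":0,"ty":0,"tz":-0.4,"wx":0,"wy":0,"wz":0},
    {"tx":0,"ty":0,"tz":-0.55,"wx":0,"wy":0,"wz":0},
    {"tx":0,"ty":0,"tz":-0.55,"wx":0,"wy":0,"wz":0},
    {"tx":0,"ty":0,"tz":-0.55,"wx":0,"wy":0,"wz":0}
  ]
}}

```text
time_s: 7.53
tool_pos: [0.5827, -0.0813, 0.1132]
tcp_rot: [3.098, 0.519, -0.0]
contact_force: [0.6, -0.3, -0.3]
gripper_width: 0.0377
gripper_force: 60.4
```

Emit:
{"op": "move_arm", "data": {
  "plan": [
    {"tx":0,"ty":0,"tz":-0.1,"wx":0,"wy":0,"wz":0},
    {"tx":0,"ty":0,"tz":-0.2,"wx":0,"wy":0,"wz":0},
    {"tx":0,"ty":0,"tz":-0.2,"wx":0,"wy":0,"wz":0},
    {"tx":0,"ty":0,"tz":-0.2,"wx":0,"wy":0,"wz":0}
  ]
}}

```text
time_s: 7.87
tool_pos: [0.5828, -0.0813, 0.1113]
tcp_rot: [3.098, 0.519, 0.0]
contact_force: [0.4, 0.2, 0.2]
gripper_width: 0.0376
gripper_force: 60.6
```

Emit:
{"op": "move_arm", "data": {
  "plan": [
    {"tx":0,"ty":0,"tz":-0.1,"wx":0,"wy":0,"wz":0},
    {"tx":0,"ty":0,"tz":-0.1,"wx":0,"wy":0,"wz":0},
    {"tx":0,"ty":0,"tz":-0.1,"wx":0,"wy":0,"wz":0}
  ]
}}

```text
time_s: 8.12
tool_pos: [0.5829, -0.0813, 0.1113]
tcp_rot: [3.098, 0.519, 0.001]
contact_force: [-2.4, 1.0, 5.2]
gripper_width: 0.0378
gripper_force: 61.1
```

Emit:
{"op": "move_arm", "data": {
  "plan": [
    {"tx":0,"ty":0,"tz":0,"wx":0,"wy":0,"wz":0},
    {"tx":0,"ty":0,"tz":0,"wx":0,"wy":0,"wz":0},
    {"tx":0,"ty":0,"tz":0,"wx":0,"wy":0,"wz":0},
    {"tx":0,"ty":0,"tz":0,"wx":0,"wy":0,"wz":0},
    {"tx":0,"ty":0,"tz":0,"wx":0,"wy":0,"wz":0}
  ],
  "claw": 0.62
}}

```text
time_s: 8.53
tool_pos: [0.5827, -0.0813, 0.1101]
tcp_rot: [-3.098, -0.519, 0.0]
contact_force: [-0.6, 0.1, -0.8]
gripper_width: 0.053
gripper_force: 0.0
```

Emit:
{"op": "move_arm", "data": {
  "plan": [
    {"tx":0,"ty":0,"tz":1,"wx":0,"wy":0,"wz":0},
    {"tx":0,"ty":0,"tz":3,"wx":0,"wy":0,"wz":0},
    {"tx":0,"ty":0,"tz":6,"wx":0,"wy":0,"wz":0},
    {"tx":0,"ty":0,"tz":10,"wx":0,"wy":0,"wz":0},
    {"tx":0,"ty":0,"tz":13,"wx":0,"wy":0,"wz":0},
    {"tx":0,"ty":0,"tz":14,"wx":0,"wy":0,"wz":0},
    {"tx":0,"ty":0,"tz":14,"wx":0,"wy":0,"wz":0}
  ]
}}

```text
time_s: 9.12
tool_pos: [0.5841, -0.0816, 0.2543]
tcp_rot: [3.095, 0.518, 0.01]
contact_force: [0.9, -0.2, -0.1]
gripper_width: 0.0529
gripper_force: 0.0
```

Emit:
{"op": "move_arm", "data": {
  "plan": [
    {"tx":-1.2,"ty":4,"tz":0,"wx":0,"wy":0,"wz":0},
    {"tx":-2.3,"ty":8,"tz":0,"wx":0,"wy":0,"wz":0},
    {"tx":-3.4,"ty":12,"tz":0,"wx":0,"wy":0,"wz":0},
    {"tx":-4.6,"ty":16,"tz":0,"wx":0,"wy":0,"wz":0},
    {"tx":-5.7,"ty":20,"tz":0,"wx":0,"wy":0,"wz":0},
    {"tx":-6.9,"ty":24,"tz":0,"wx":0,"wy":0,"wz":0},
    {"tx":-8,"ty":28,"tz":0,"wx":0,"wy":0,"wz":0},
    {"tx":-9.2,"ty":31,"tz":0,"wx":0,"wy":0,"wz":0}
  ],
  "claw": 1
}}

```text
time_s: 9.78
tool_pos: [0.489, 0.2312, 0.2485]
tcp_rot: [-3.098, -0.52, 0.005]
contact_force: [1.7, 0.6, 0.0]
gripper_width: 0.0854
gripper_force: 0.0
```

```bash
python3 - <<'E'
from h import *
print(env.get_state()["tool_pos"])
t=env.get_image("top");s=env.get_image("side")
for n in("top","side"):
    for q in("mount","mount_face","scope","scope_nose","dock"):print(q,n,[(np.round(a["xy"],1).tolist(),round(a["conf"],2)) for a in env.landmark_of(n,q)[:4]])
def cr(im,cx,cy,k=4):
    w,h=200//k,150//k
    c=im["image"][cy-h:cy+h,cx-w:cx+w,::-1];print(cx-w,cy-h);return cv2.convertScaleAbs(cv2.resize(c,(400,300),interpolation=cv2.INTER_CUBIC),alpha=1.5)
cv2.imwrite("pics/g3.png",np.vstack([np.hstack([cr(t,340,180,5),cr(s,305,175,5)]),np.hstack([cr(t,190,225,5),cr(s,320,345,4)])]))
E
```

```text
[0.48896124 0.23124238 0.2485101 ]
mount top [([348.1, 186.0], 0.52)]
mount_face top [([346.1, 184.4], 0.7)]
scope top [([194.9, 227.0], 0.59), ([307.5, 169.6], 0.41)]
scope_nose top [([193.3, 227.5], 0.86)]
dock top [([196.6, 227.7], 0.54)]
mount side []
mount_face side []
scope side [([322.2, 355.3], 0.93), ([295.6, 175.4], 0.19)]
scope_nose side [([323.6, 355.3], 0.96)]
dock side [([321.3, 358.8], 0.67), ([369.0, 221.9], 0.42)]
300 150
265 145
150 195
270 308
```

View pics/g3.png

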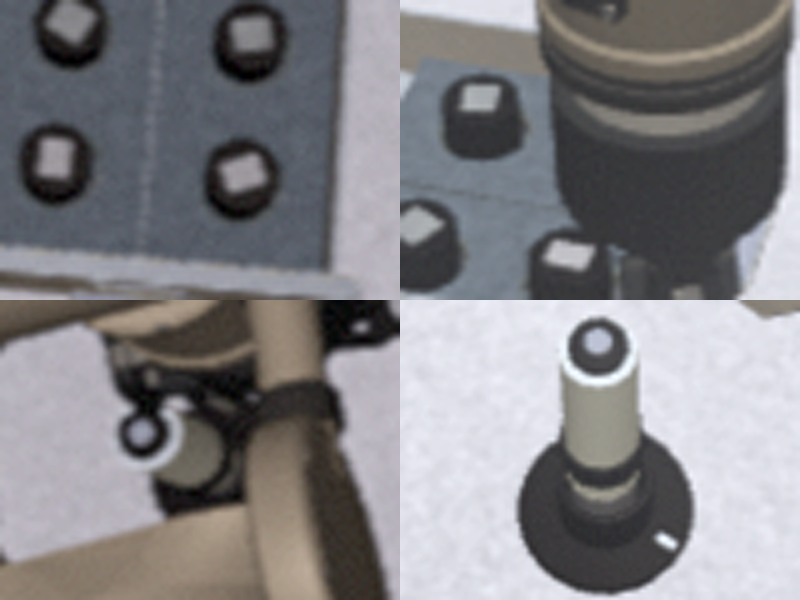

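The mount is seated in the recess, at the same height and ring as its neighbours, and everything else looks undisturbed. The scope cap is at about (178.4,222) in top and (319.5,320) in side. The dock foot spans side u 299–343, with its bottom at 381.

```bash
python3 - <<'E'
from h import *
t=env.get_image("top");s=env.get_image("side")
cap=lambda p:ring(p,.014,.148)
ob=[(t,[173.6,217,183.2,226.6]),(s,[311.6,312.1,327.1,None])]
for o in(ob,ob[:1],ob[1:]):print("cap",fit(cap,o,[.466,.35]))
foot=lambda p:np.vstack([ring(p,.044,0),ring(p,.044,.006)])
print("foot",fit(foot,[(s,[299.1,None,343.1,380.85])],[.466,.35]))
m=lambda p:np.vstack([ring(p,.02,.088),ring(p,.02,.118)])
print("mount",fit(m,[(t,[340.4,177.2,355.2,193.6])],[.583,-.08]))
E
```

```text
cap (array([0.46733495, 0.35101954]), array([-1.61, -1.37, -0.13, -0.01,  0.38, -1.23,  0.68]))
cap (array([0.46565666, 0.34865335]), array([-0.74, -0.69,  0.74,  0.68]))
cap (array([0.46771804, 0.35370494]), array([-0.17, -0.  ,  0.17]))
foot (array([0.46756868, 0.35254619]), array([-0.28,  0.28, -0.02]))
mount (array([ 0.58265416, -0.08209513]), array([-0.49, -0.33,  0.48,  0.33]))
```

Emit:
{"op": "move_arm", "data": {
  "plan": [
    {"tx":-0.7,"ty":4,"tz":0,"wx":0,"wy":0,"wz":0},
    {"tx":-1.4,"ty":8,"tz":0,"wx":0,"wy":0,"wz":0},
    {"tx":-2.2,"ty":11.9,"tz":0,"wx":0,"wy":0,"wz":0},
    {"tx":-2.2,"ty":11.9,"tz":0,"wx":0,"wy":0,"wz":0},
    {"tx":-2.2,"ty":11.9,"tz":0,"wx":0,"wy":0,"wz":0},
    {"tx":-2.2,"ty":11.9,"tz":0,"wx":0,"wy":0,"wz":0},
    {"tx":-2.2,"ty":11.9,"tz":0,"wx":0,"wy":0,"wz":0}
  ],
  "claw": 1
}}

```text
time_s: 11.07
tool_pos: [0.4691, 0.3467, 0.2503]
tcp_rot: [3.098, 0.517, -0.0]
contact_force: [0.1, 0.1, 1.1]
gripper_width: 0.0856
gripper_force: 0.0
```

Emit:
{"op": "move_arm", "data": {
  "plan": [
    {"tx":0,"ty":0,"tz":0,"wx":0,"wy":0,"wz":0},
    {"tx":0,"ty":0,"tz":0,"wx":0,"wy":0,"wz":0}
  ]
}}

```text
time_s: 11.23
tool_pos: [0.4692, 0.3467, 0.2504]
tcp_rot: [3.099, 0.516, 0.0]
contact_force: [-0.2, -0.6, -0.7]
gripper_width: 0.0855
gripper_force: 0.0
```

Emit:
{"op": "move_arm", "data": {
  "plan": [
    {"tx":-0.2,"ty":0.3,"tz":-1,"wx":0,"wy":0,"wz":0},
    {"tx":-0.2,"ty":0.3,"tz":-4,"wx":0,"wy":0,"wz":0},
    {"tx":-0.2,"ty":0.3,"tz":-7,"wx":0,"wy":0,"wz":0},
    {"tx":-0.2,"ty":0.3,"tz":-10,"wx":0,"wy":0,"wz":0},
    {"tx":-0.2,"ty":0.3,"tz":-13,"wx":0,"wy":0,"wz":0},
    {"tx":-0.2,"ty":0.3,"tz":-15.5,"wx":0,"wy":0,"wz":0},
    {"tx":-0.2,"ty":0.3,"tz":-15.5,"wx":0,"wy":0,"wz":0},
    {"tx":-0.2,"ty":0.3,"tz":-15.5,"wx":0,"wy":0,"wz":0}
  ]
}}

```text
time_s: 11.9
tool_pos: [0.4661, 0.3501, 0.0942]
tcp_rot: [3.097, 0.518, -0.005]
contact_force: [1.0, -0.0, 0.7]
gripper_width: 0.0854
gripper_force: 0.0
```

```bash
python3 - <<'E'
from h import *
print(env.get_state()["tool_pos"],env.get_state()["contact_force"])
t=env.get_image("top");s=env.get_image("side")
def cr(im,cx,cy,k=4):
    w,h=200//k,150//k
    c=im["image"][cy-h:cy+h,cx-w:cx+w,::-1];return cv2.convertScaleAbs(cv2.resize(c,(400,300),interpolation=cv2.INTER_CUBIC),alpha=1.5)
cv2.imwrite("pics/g4.png",np.hstack([cr(s,311,176,5),cr(s,320,335,4)]))
E
```

```text
[0.46608775 0.35012496 0.09416333] [ 0.95701337 -0.04843936  0.74597083]
```

View pics/g4.png

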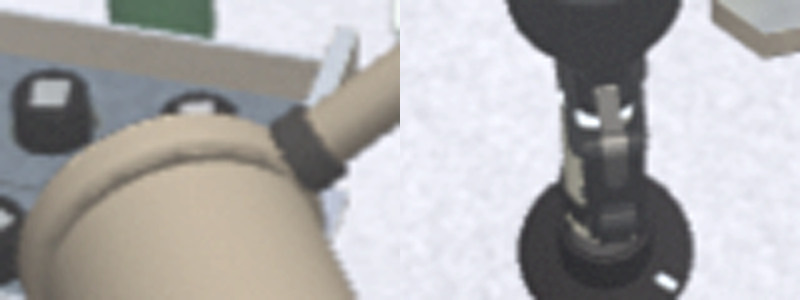

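The fingers straddle the barrel above the focus ring, so I'll close.

Emit:
{"op": "move_arm", "data": {
  "plan": [
    {"tx":0,"ty":0,"tz":0,"wx":0,"wy":0,"wz":0},
    {"tx":0,"ty":0,"tz":0,"wx":0,"wy":0,"wz":0},
    {"tx":0,"ty":0,"tz":0,"wx":0,"wy":0,"wz":0},
    {"tx":0,"ty":0,"tz":0,"wx":0,"wy":0,"wz":0},
    {"tx":0,"ty":0,"tz":0,"wx":0,"wy":0,"wz":0},
    {"tx":0,"ty":0,"tz":0,"wx":0,"wy":0,"wz":0},
    {"tx":0,"ty":0,"tz":0,"wx":0,"wy":0,"wz":0},
    {"tx":0,"ty":0,"tz":0,"wx":0,"wy":0,"wz":0}
  ],
  "claw": 0.25
}}

```text
time_s: 12.67
tool_pos: [0.4673, 0.351, 0.0962]
tcp_rot: [-3.098, -0.519, -0.003]
contact_force: [-0.5, -0.1, 5.9]
gripper_width: 0.0346
gripper_force: 59.6
```

Emit:
{"op": "move_arm", "data": {
  "plan": [
    {"tx":0,"ty":0,"tz":0.5,"wx":0,"wy":0,"wz":0},
    {"tx":0,"ty":0,"tz":1.5,"wx":0,"wy":0,"wz":0},
    {"tx":0,"ty":0,"tz":4,"wx":0,"wy":0,"wz":0},
    {"tx":0,"ty":0,"tz":7.5,"wx":0,"wy":0,"wz":0},
    {"tx":0,"ty":0,"tz":11,"wx":0,"wy":0,"wz":0},
    {"tx":0,"ty":0,"tz":14.5,"wx":0,"wy":0,"wz":0},
    {"tx":0,"ty":0,"tz":17,"wx":0,"wy":0,"wz":0},
    {"tx":0,"ty":0,"tz":18,"wx":0,"wy":0,"wz":0}
  ]
}}

```text
time_s: 13.33
tool_pos: [0.4677, 0.3513, 0.2803]
tcp_rot: [-3.096, -0.519, -0.011]
contact_force: [0.1, 0.4, -1.0]
gripper_width: 0.0348
gripper_force: 59.9
```

Emit:
{"op": "move_arm", "data": {
  "plan": [
    {"tx":0,"ty":0,"tz":0,"wx":0,"wy":0,"wz":0},
    {"tx":0,"ty":0,"tz":0,"wx":0,"wy":0,"wz":0},
    {"tx":0,"ty":0,"tz":0,"wx":0,"wy":0,"wz":0}
  ]
}}

```text
time_s: 13.58
tool_pos: [0.4659, 0.3502, 0.2729]
tcp_rot: [3.097, 0.519, -0.006]
contact_force: [-0.0, -0.2, -2.0]
gripper_width: 0.035
gripper_force: 59.9
```

```bash
python3 - <<'E'
from h import *
print(env.get_state()["tool_pos"],env.get_state()["gripper_width"])
s=env.get_image("side")
r=env.outline_of("side","scope")
print([(np.round(a["bbox"]),a["conf"]) for a in r])
for q in ("scope_nose",):print([(np.round(a["xy"],1),a["conf"]) for n in("side","top") for a in env.landmark_of(n,q)])
cv2.imwrite("pics/g5.png",cv2.convertScaleAbs(cv2.resize(s["image"][180:330,210:410,::-1],(800,600),interpolation=cv2.INTER_CUBIC),alpha=1.5))
E
```

```text
[0.46594142 0.35021954 0.27294583] 0.03495378270993136
[(array([308., 268., 331., 313.]), 0.65)]
[(array([321.9, 304.5]), 0.95), (array([322.5, 357.9]), 0.19), (array([199.5, 229.5]), 0.74), (array([194.2, 230. ]), 0.53), (array([330.2, 241.3]), 0.24)]
```

View pics/g5.png

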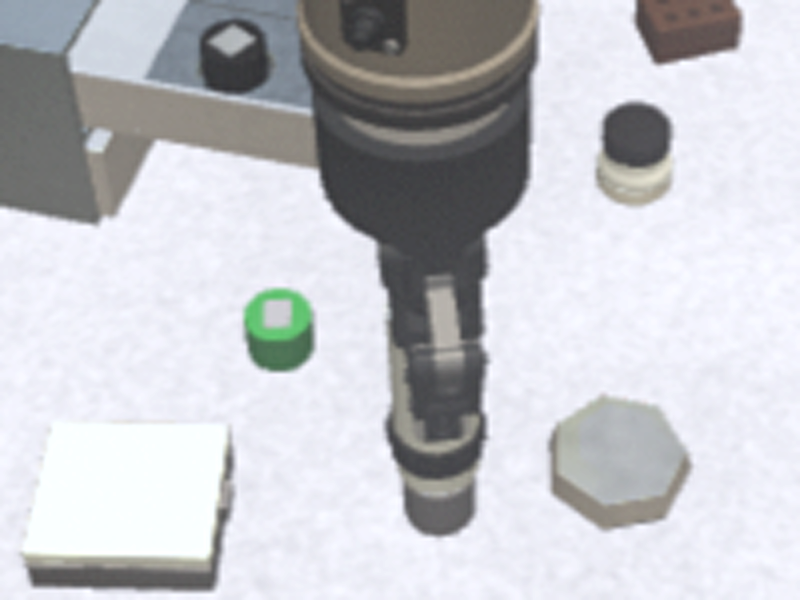

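The scope is held upright. Its nose spans side u 310.4–328.4 with its bottom at v 312.9, and the ring's centre is at u 318.7.

```bash
python3 - <<'E'
from h import *
np.set_printoptions(precision=4,suppress=True)
s=env.get_image("side");p=env.get_state()["tool_pos"];print(p)
for off in(.085,.0875,.09):
    z=p[2]-off;print(off,"nose",bb(s,ring(p,.016,z)),"ring",bb(s,np.vstack([ring(p,.02,z+.048),ring(p,.02,z+.064)])))
o,d=ray(s,(319.4,303));
# final numbers: shift from here to over mount (.5827,-.0817)
print(np.array([.5827,-.0817])-p[:2])
E
```

```text
[0.4665 0.3506 0.2741]
0.085 nose [310.5645 296.4513 329.2413 312.2914] ring [306.7484 271.8194 331.4688 297.7631]
0.0875 nose [310.6142 297.2886 329.2517 313.1186] ring [306.8095 272.7544 331.4747 298.6614]
0.09 nose [310.6637 298.1224 329.262  313.9422] ring [306.8703 273.6853 331.4806 299.5557]
[ 0.1162 -0.4323]
```

Emit:
{"op": "move_arm", "data": {
  "plan": [
    {"tx":0.4,"ty":-1.5,"tz":0,"wx":0,"wy":0,"wz":0},
    {"tx":1.2,"ty":-4.5,"tz":0,"wx":0,"wy":0,"wz":0},
    {"tx":2.1,"ty":-8,"tz":0,"wx":0,"wy":0,"wz":0},
    {"tx":3,"ty":-11.5,"tz":0,"wx":0,"wy":0,"wz":0},
    {"tx":4,"ty":-15,"tz":0,"wx":0,"wy":0,"wz":0},
    {"tx":5,"ty":-18.5,"tz":0,"wx":0,"wy":0,"wz":0},
    {"tx":5.9,"ty":-22,"tz":0,"wx":0,"wy":0,"wz":0},
    {"tx":6.8,"ty":-25.5,"tz":0,"wx":0,"wy":0,"wz":0}
  ]
}}

```text
time_s: 14.5
tool_pos: [0.5349, 0.094, 0.2749]
tcp_rot: [-3.098, -0.519, 0.001]
contact_force: [0.7, -0.4, -1.4]
gripper_width: 0.035
gripper_force: 60.1
```

Emit:
{"op": "move_arm", "data": {
  "plan": [
    {"tx":0.9,"ty":-3.5,"tz":0,"wx":0,"wy":0,"wz":0},
    {"tx":1.9,"ty":-7,"tz":0,"wx":0,"wy":0,"wz":0},
    {"tx":2.8,"ty":-10.5,"tz":0,"wx":0,"wy":0,"wz":0},
    {"tx":3.7,"ty":-14,"tz":0,"wx":0,"wy":0,"wz":0},
    {"tx":4.4,"ty":-16.5,"tz":0,"wx":0,"wy":0,"wz":0},
    {"tx":4.8,"ty":-17.7,"tz":0,"wx":0,"wy":0,"wz":0},
    {"tx":4.8,"ty":-17.7,"tz":0,"wx":0,"wy":0,"wz":0},
    {"tx":4.8,"ty":-17.7,"tz":0,"wx":0,"wy":0,"wz":0}
  ]
}}

```text
time_s: 15.17
tool_pos: [0.5826, -0.0811, 0.2747]
tcp_rot: [-3.098, -0.517, 0.002]
contact_force: [0.6, -0.3, -1.0]
gripper_width: 0.0347
gripper_force: 60.1
```

Emit:
{"op": "move_arm", "data": {
  "plan": [
    {"tx":0,"ty":0,"tz":0,"wx":0,"wy":0,"wz":0},
    {"tx":0,"ty":0,"tz":0,"wx":0,"wy":0,"wz":0},
    {"tx":0,"ty":0,"tz":0,"wx":0,"wy":0,"wz":0}
  ]
}}

```text
time_s: 15.42
tool_pos: [0.5826, -0.0799, 0.2755]
tcp_rot: [-3.098, -0.522, -0.0]
contact_force: [-0.3, 0.2, -1.5]
gripper_width: 0.0346
gripper_force: 60.1
```

Emit:
{"op": "move_arm", "data": {
  "plan": [
    {"tx":0,"ty":-0.1,"tz":-1,"wx":0,"wy":0,"wz":0},
    {"tx":0,"ty":-0.1,"tz":-2.2,"wx":0,"wy":0,"wz":0},
    {"tx":0,"ty":-0.1,"tz":-3.4,"wx":0,"wy":0,"wz":0},
    {"tx":0,"ty":-0.1,"tz":-4.4,"wx":0,"wy":0,"wz":0},
    {"tx":0,"ty":-0.1,"tz":-5,"wx":0,"wy":0,"wz":0},
    {"tx":0,"ty":-0.1,"tz":-5.3,"wx":0,"wy":0,"wz":0},
    {"tx":0,"ty":-0.1,"tz":-5.3,"wx":0,"wy":0,"wz":0},
    {"tx":0,"ty":-0.1,"tz":-5.3,"wx":0,"wy":0,"wz":0}
  ]
}}

```text
time_s: 16.08
tool_pos: [0.583, -0.0823, 0.2226]
tcp_rot: [3.098, 0.519, 0.001]
contact_force: [-0.9, 0.2, 0.2]
gripper_width: 0.0348
gripper_force: 60.1
```

```bash
python3 - <<'E'
from h import *
np.set_printoptions(precision=4,suppress=True)
s=env.get_image("side");p=env.get_state()["tool_pos"];print(p)
z=p[2]-.0875;print("nose",bb(s,ring(p,.016,z)));m=np.array([.5827,-.0817])
print("mount top",bb(s,ring(m,.02,.118)),"bottom",bb(s,ring(m,.02,.098)))
cv2.imwrite("pics/g6.png",cv2.convertScaleAbs(cv2.resize(s["image"][125:200,260:360,::-1],(800,600),interpolation=cv2.INTER_CUBIC),alpha=1.8))
E
```

```text
[ 0.5831 -0.0824  0.2229]
nose [303.9824 158.7137 316.9607 166.9644]
mount top [302.7723 163.2918 318.8387 173.6416] bottom [303.1332 169.3824 319.015  179.7588]
```

View pics/g6.png

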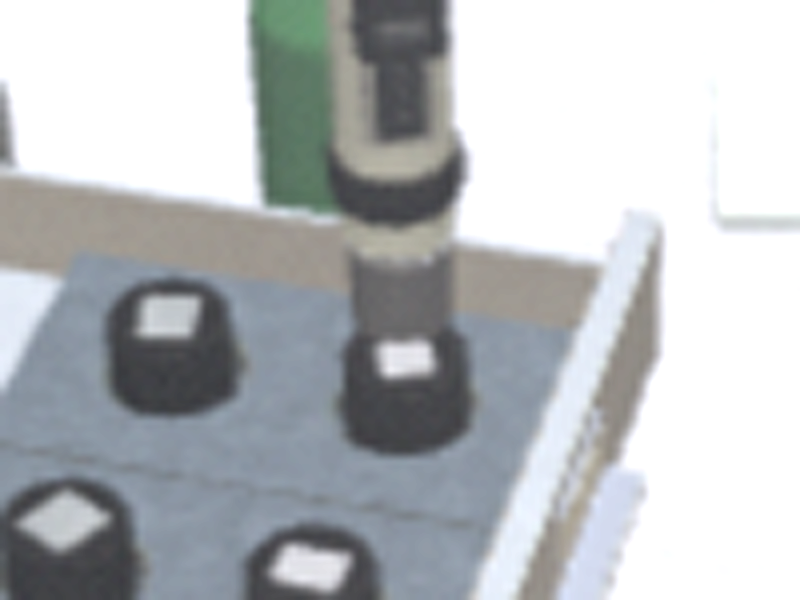

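In the crop the nose (u 303.6–316.4) and mount (u 302.4–318.3) line up exactly as expected for centred. I'll lower the last 7 mm.

Emit:
{"op": "move_arm", "data": {
  "plan": [
    {"tx":0,"ty":0,"tz":-0.3,"wx":0,"wy":0,"wz":0},
    {"tx":0,"ty":0,"tz":-0.6,"wx":0,"wy":0,"wz":0},
    {"tx":0,"ty":0,"tz":-0.7,"wx":0,"wy":0,"wz":0},
    {"tx":0,"ty":0,"tz":-0.7,"wx":0,"wy":0,"wz":0},
    {"tx":0,"ty":0,"tz":-0.7,"wx":0,"wy":0,"wz":0},
    {"tx":0,"ty":0,"tz":-0.7,"wx":0,"wy":0,"wz":0},
    {"tx":0,"ty":0,"tz":-0.7,"wx":0,"wy":0,"wz":0},
    {"tx":0,"ty":0,"tz":-0.7,"wx":0,"wy":0,"wz":0}
  ]
}}

```text
time_s: 16.8
tool_pos: [0.5828, -0.0823, 0.2154]
tcp_rot: [3.098, 0.519, 0.0]
contact_force: [-0.6, 0.0, -1.9]
gripper_width: 0.0347
gripper_force: 60.1
```

Emit:
{"op": "move_arm", "data": {
  "plan": [
    {"tx":0,"ty":0,"tz":0,"wx":0,"wy":0,"wz":0},
    {"tx":0,"ty":0,"tz":0,"wx":0,"wy":0,"wz":0},
    {"tx":0,"ty":0,"tz":0,"wx":0,"wy":0,"wz":0},
    {"tx":0,"ty":0,"tz":0,"wx":0,"wy":0,"wz":0},
    {"tx":0,"ty":0,"tz":0,"wx":0,"wy":0,"wz":0},
    {"tx":0,"ty":0,"tz":0,"wx":0,"wy":0,"wz":0}
  ]
}}

```text
time_s: 17.3
tool_pos: [0.5828, -0.0823, 0.2153]
tcp_rot: [3.098, 0.519, 0.0]
contact_force: [0.9, 0.3, -1.1]
gripper_width: 0.0348
gripper_force: 60.1
```

```bash
python3 - <<'E'
from h import *
np.set_printoptions(precision=4,suppress=True)
P=[]
for i in range(5):
    s=env.get_image("side");st=env.get_state();P.append(st["tool_pos"])
P=np.array(P);print(P,st["joint_vel"])
p=P.mean(0);print("nose bottom",bb(s,ring(p,.016,p[2]-.0875)),"face",bb(s,ring([.5827,-.0817],.02,.118)))
cv2.imwrite("pics/g7.png",cv2.convertScaleAbs(cv2.resize(s["image"][145:190,280:340,::-1],(800,600),interpolation=cv2.INTER_CUBIC),alpha=3))
E
```

```text
[[ 0.5828 -0.0823  0.2153]
 [ 0.5828 -0.0823  0.2153]
 [ 0.5828 -0.0823  0.2153]
 [ 0.5828 -0.0823  0.2153]
 [ 0.5828 -0.0823  0.2153]] [-0.0009 -0.001  -0.0006 -0.0006  0.0007  0.0008]
nose bottom [304.2322 161.1236 317.154  169.3854] face [302.7723 163.2918 318.8387 173.6416]
```

View pics/g7.png

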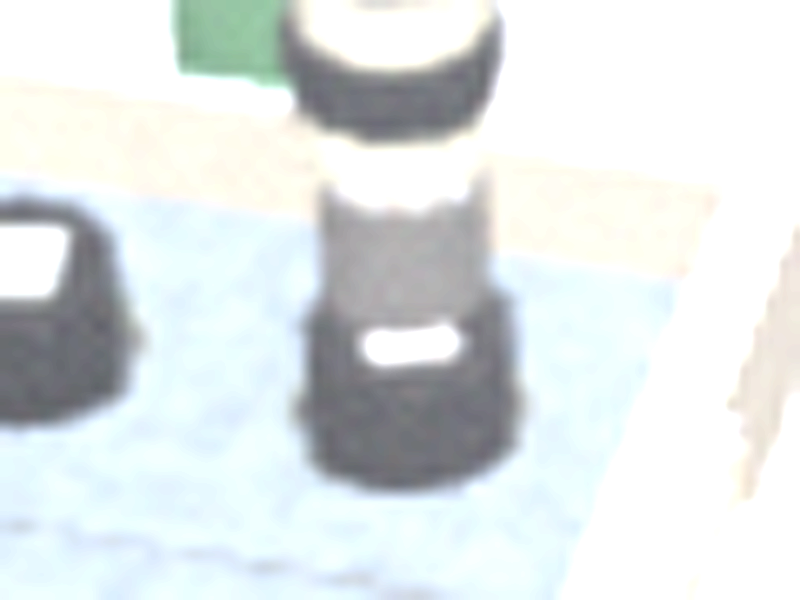

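Emit:
{"op": "move_arm", "data": {
  "plan": [
    {"tx":0,"ty":0.1,"tz":0,"wx":0,"wy":0,"wz":0},
    {"tx":0,"ty":0.1,"tz":0,"wx":0,"wy":0,"wz":0},
    {"tx":0,"ty":0.1,"tz":0,"wx":0,"wy":0,"wz":0},
    {"tx":0,"ty":0.1,"tz":0,"wx":0,"wy":0,"wz":0},
    {"tx":0,"ty":0.1,"tz":0,"wx":0,"wy":0,"wz":0},
    {"tx":0,"ty":0.1,"tz":0,"wx":0,"wy":0,"wz":0},
    {"tx":0,"ty":0.1,"tz":0,"wx":0,"wy":0,"wz":0},
    {"tx":0,"ty":0.1,"tz":0,"wx":0,"wy":0,"wz":0}
  ]
}}

```text
time_s: 18.22
tool_pos: [0.5828, -0.0813, 0.2153]
tcp_rot: [3.098, 0.519, -0.0]
contact_force: [-1.0, -0.3, -0.0]
gripper_width: 0.0346
gripper_force: 60.1
```

```bash
python3 -c "
from bench import env
s=env.get_state();print(s['tool_pos'],s['gripper_force']);print(env.hand_in())"
```

```text
[ 0.5827643  -0.08127686  0.21526153] 60.123785734176636
the job is handed in; nothing more can be done
None
```

I filed the mount face up in the empty recess and handed the job in at about 18 s, with the microscope held upright and still over its face; I estimate 9–11 mm of gap and centring within about 2 mm, and the judge's verdict wasn't shown.

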